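# Turn the sample leaf

### The job

On the wood sample stand, turn the top leaf, the dark one with the red tab, over the spine until it lies down flat on the other side, so that the pale sample beneath shows; leave the pale leaf lying where it is. Do it gently by pushing with the fingertips or the outside of the fingers: do not pinch the leaf, do not let it slam, and do not disturb the things lying around. Finish with the hand clear of the stand.

Things in the scene. Friction and masses are not known exactly. Their poses are not given: they have to be found in the camera images.
- stand: Wood sample stand, fixed to the table, carrying two leaves that hang on its spine and start on its -y side (the robot's left: the stand's x axis points towards the robot, within 0.42 rad). Origin: centre of the underside of the plywood base, on the table; z up. The base is 236 mm along x, 200 mm along y, 14 mm thick.
- spine (a point): Mid-point of the spine, a steel rod along the stand's x at height 75 mm straight above the stand's origin; both leaves turn about it. Its end brackets, at x = +-104 mm, are 8 mm thick, 34 mm wide, and reach up to height 92 mm. Axes as the stand's.
- far_rest (a point): Top centre of the padded rest on the stand's +y side, on which the turned leaf shall lie: 170 mm along x, 18 mm wide, 85 mm from the rod axis, top at height 66 mm. An equal rest stands on the -y side.
- dark_leaf (a joint): Angle of the top leaf (dark wood, red tab) about the spine: 0 = flat on the -y side (it may start raised by up to 0.3), pi/2 = upright, pi = flat on the +y side; stops at 0 and pi. The hinge is stiff (0.17 N m of friction; leaf about 0.12 kg): the leaf stays at whatever angle it is left, does not fall by itself, and moves with about 1 to 3 N at the tab.
- dark_leaf_plate (a point): Point on the dark leaf's plate, mid-thickness, 70 mm from the rod axis. Plate: 6 mm thick, 176 mm along the spine, reaching from 12 to 130 mm from the rod axis. At angle 0 its underside is at height 77 mm and its top at 83 mm; at angle pi it lies between heights 67 and 73 mm.
- dark_leaf_tab (a point): Centre line of the dark leaf's red tab, mid-thickness, 156 mm from the rod axis; moves with the leaf. The tab is level with the plate, 6 mm thick, 68 mm wide (x = +14 to +82 mm in the stand's frame), reaching from 130 to 178 mm from the rod axis. Under it is only the table.
- pale_leaf (a joint): Angle of the lower leaf (pale wood, white tab), same sense; lies at 0, between heights 67 and 73 mm. Plate 6 mm thick, to 124 mm from the rod axis; white tab to 168 mm, spanning x = -82 to -14 mm in the stand's frame. Hinge as stiff as the other.
- carpenter_pencil: Loose flat red pencil, 14 x 188 x 8 mm, near side of the stand; origin at the centre of its underside.
- offcut: Loose timber offcut, 68 x 110 x 22 mm, near side of the stand; origin at the centre of its underside.
- tape_measure: Loose yellow tape measure, 37 x 84 x 64 mm, beyond the stand; origin at the centre of its underside.
- bolt_tin: Loose open metal tin, 69 mm across, 76 mm high, beyond the stand; origin at the centre of its underside.
- folding_rule: Loose yellow folded rule, 31 x 239 x 16 mm, left of the stand; origin at the centre of its underside.

How it is judged:
By the outcome, as a careful person would: the job done as asked, in the order asked, and still so for the second after the job is handed in, with the robot touching nothing.
It also fails if it takes over 45 s, if anything falls off the work surface, if the arm or the gripper's body presses on something with over 40 N, if the wrist force passes 120 N, or if a joint passes its speed limit or range.

### The arm

A 6-joint arm with a two-finger parallel gripper is mounted at the origin on a cart in front of the work surface, level with it; the furniture and walls round the work are solid. World frame = base frame: x ahead of the robot, y to its left, z up, the work surface at z = 0. Lengths are in m, angles in rad, forces in N, time in s.
With the tool pointing down it reaches from about 0.35 to 0.8 m from the base axis. Payload 7.3 kg.
Tool frame: the origin (TCP) lies between the finger pads; the fingertips stand 8 mm ahead of it and the grasp point (between the pads) lies 11 mm behind it (finger_overhang is the distance from the TCP to the fingertips, in m); z points along the fingers, y is the direction in which the jaws open and shut (so a half turn about z gives the same grasp; the last joint's range is limited). The gripper opens to 85 mm and grips with 20 to 120 N. Pads are 22 mm wide; open, the fingers measure 114 mm over their backs; the gripper's body (76 mm by 85 mm) begins 54 mm behind the grasp point. The pads swing forward as they close: fully open they stand 13 mm farther back than shut.
Start: joints at [1.063, 0.342, 1.524, -0, 1.275, -0.146], TCP at [0.186, 0.491, 0.211] pointing down, gripper open.
Joint ranges: [-2.53, 2.53], [-0.77, 2.02], [0.04, 2.7], [-1, 4.14], [0.28, 2.66], [-3.11, 3.11]. Speed limits (rad/s): [2.57, 2.57, 3.14, 3.14, 3.14, 3.14].

### API

Orientations are given as a rotation vector (axis times angle).
In Python, from plant import sense, snapshot, camera_params, sign_off, look_for, outline_of, pinpoint, finger_overhang gives the robot as it stands.
- The arm moves only by the tool arm_command, never from a script. Its argument "deltas" is one flat list of numbers, 7 for each row, row after row: the finger opening in mm, from 0 to 85.4, then the shift along the tool's x, y, z in mm, then the turn, a rotation vector about the tool's x, y, z in rad. In form: [fingers, dx, dy, dz, ax, ay, az, fingers, dx, dy, dz, ax, ay, az, ...]. A call has 1 to 10 rows; each row is the pose to reach, as a shift and turn from the pose measured when the call began, along the tool's axes at that moment; what a row does not reach only later rows make up. A row lasts 1/10 s, in which the tool goes at most 50 mm and 8.59 degrees, less where a joint would pass 70% of its speed; a pose out of reach is approached as far as the arm can. A call with a gripper value outside its range is refused whole. The fingers move at their own pace and stop on an object; "newtons" is the grip in N (left out, the last holds). Time passes only in rows, so rows that repeat a pose let the fingers close. It gives the time, the measured TCP pose, the force and the opening at its end, in the units of the state.
- sense(): the state, without advancing time (a new reading comes with each control period).
- snapshot(name): name is "side" or "top" or "wrist"; returns the picture (480x640x3 uint8, red, green, blue); there is no depth.
- camera_params(name): a dict with "camera_matrix" (3x3 intrinsics, pixels), "k1" (the pictures are not rectified: a ray, as slopes to the right and down, at radius r is drawn at 1 + k1 r^2 times it, then the intrinsics apply), "position" and "attitude" of the camera in the world; the wrist camera has in their place "mount" (4x4, takes a point from camera to tool coordinates, whose origin is the TCP and whose axes are the flange's). Camera axes: x right, y up, looking along -z (the intrinsics and any distortion apply to the point x, -y, -z); pixel columns grow to the right and rows downward; lengths in m; the calibration is good to about 2 mm. A picture is of the moment at which its call begins: read the wrist's pose just before it. camera_params takes no time and is no camera call.
- sign_off(): hands the job in, once; it reports no verdict.
Trained networks look in the newest picture that a camera, given by its name, has taken for a name from the list of things; names that differ only in an ending like _2 or _b are one class to them, and where a whole thing is asked for, a point or a joint stands for the part that bears it (a point fixed in the world has none). Each returns a list of dicts, best first, with "score" (0 to 1); they miss things now and then, are a little off and sometimes report something else, mostly with a low value. They report only what shows in the picture. A call takes as long as a camera call.
- look_for(name, camera): "xy" ([column, row] in pixels, amid what is visible of it).
- outline_of(name, camera): "pixels" (480x640 bool, what is visible of it) and "xy" ([column, row] in pixels, amid what is visible of it).
- pinpoint(name, camera): "xy" ([column, row] in pixels: a listed point, or the origin of a listed thing).
The state is a dict: "time_s": time; "joint_positions": joint angles; "joint_velocities": joint speeds; "tau": joint torques, N m; "tool_pos": TCP position; "eef_rot": TCP orientation; "ft_force": force on the tool from outside, world axes, zero at the start; "moment": the same for the moment, N m; "finger_gap": finger opening in m.
Only numpy, scipy, OpenCV 4.12 (cv2) and the standard library are available. Lean on these libraries where they do the work, as an engineer would, in place of code of your own. Each camera call takes 0.05 s, during which the arm holds its last target.

## Working session

There is one attempt and no reset: what is moved stays moved. The work goes in short steps, Python scripts to look and compute and a tool call to move; the robot and the scene stay as the last step left them, time stands still between calls to the robot, and variables do not carry over. Pictures are saved under pics/ and viewed, and the job is handed in when it is done.

Besides the shell and the picture viewer there is one more tool, called after ">>>" in YAML: its name, and indented under it one key for each argument. arm_command: Moves the arm, as the interface text tells. Its arguments: {"type":"object","properties":{"deltas":{"type":"array"},"newtons":{"type":"number"}},"required":["deltas"]}

```bash
mkdir -p pics; ls; cat > h.py <<'E'
import numpy as np, cv2
from scipy.spatial.transform import Rotation as R
from plant import *
def save(img,n): cv2.imwrite('pics/'+n+'.png',cv2.cvtColor(img,cv2.COLOR_RGB2BGR))
E
python3 - <<'E'
from h import *
s=sense();print({k:np.round(v,3) for k,v in s.items()})
for c in ['top','side','wrist']:
    save(snapshot(c),c+'0')
    print(c,camera_params(c))
    for n in ['spine','far_rest','dark_leaf_plate','dark_leaf_tab','stand']:
        print(n,[(np.round(d['xy']),round(d['score'],2)) for d in pinpoint(n,c)][:2])
print(sense()['time_s'],finger_overhang)
E
```

```text
pics
{'time_s': np.float64(0.0), 'joint_positions': array([ 1.063,  0.343,  1.525, -0.   ,  1.275, -0.146]), 'joint_velocities': array([-0.   , -0.001, -0.002,  0.001,  0.001,  0.   ]), 'tau': array([-0.0000e+00, -4.3368e+01, -2.4602e+01, -0.0000e+00,  8.0000e-03,
        0.0000e+00]), 'tool_pos': array([0.186, 0.491, 0.21 ]), 'eef_rot': array([-5.65e-01, -3.09e+00,  2.00e-03]), 'ft_force': array([-0.238, -0.406,  0.228]), 'moment': array([ 0.002, -0.01 , -0.019]), 'finger_gap': np.float64(0.085)}
top {'camera_matrix': array([[483.79174566,   0.        , 317.99112811],
       [  0.        , 483.79174566, 225.05174045],
       [  0.        ,   0.        ,   1.        ]]), 'k1': 0.042707923984977934, 'position': array([0.45344308, 0.04731757, 0.96625598]), 'attitude': array([ 0.09438593, -0.10793478, -1.57561809])}
spine [(array([354., 234.]), 0.7)]
far_rest [(array([397., 237.]), 0.89)]
dark_leaf_plate [(array([318., 236.]), 0.66)]
dark_leaf_tab []
stand [(array([353., 241.]), 0.79)]
side {'camera_matrix': array([[450.03832227,   0.        , 325.53974734],
       [  0.        , 450.03
[... 417 characters left out ...]

stand [(array([333., 267.]), 0.96), (array([381., 232.]), 0.57)]
wrist {'camera_matrix': array([[410.66155825,   0.        , 314.86222171],
       [  0.        , 410.66155825, 239.81444624],
       [  0.        ,   0.        ,   1.        ]]), 'k1': -0.041373122243406356, 'mount': array([[ 8.71029288e-04,  9.61228089e-01,  2.75753155e-01,
         7.07325090e-02],
       [ 9.99999620e-01, -8.44635919e-04, -2.14471482e-04,
         4.87545497e-04],
       [ 2.67550063e-05,  2.75753237e-01, -9.61228460e-01,
        -1.62257712e-01],
       [ 0.00000000e+00,  0.00000000e+00,  0.00000000e+00,
         1.00000000e+00]])}
spine []
far_rest []
dark_leaf_plate []
dark_leaf_tab []
stand []
0.9 0.008
```

View pics/top0.png

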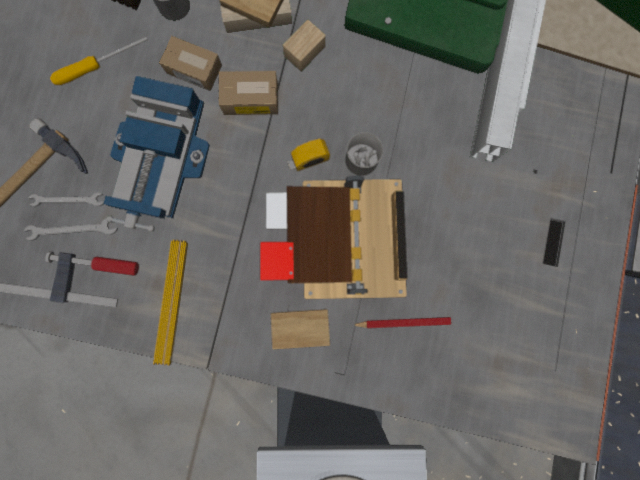

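View pics/side0.png

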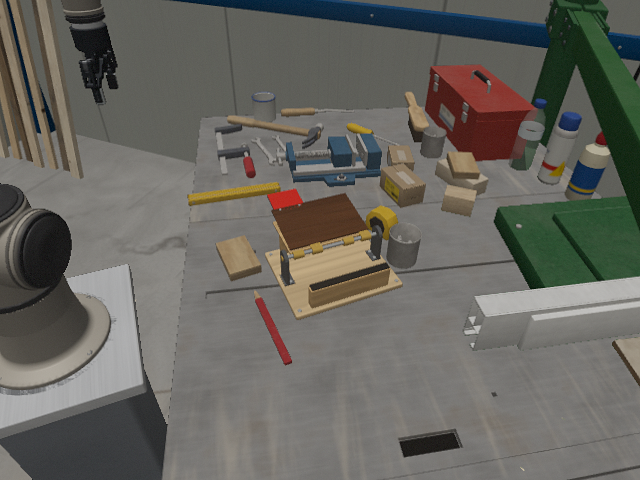

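```bash
cat >> h.py <<'E'
def proj(c,P,tool=None):
    p=camera_params(c);K=p['camera_matrix']
    P=np.atleast_2d(P)
    if c=='wrist':
        Tt=np.eye(4);Tt[:3,:3]=R.from_rotvec(tool[1]).as_matrix();Tt[:3,3]=tool[0];T=Tt@p['mount']
        q=(P-T[:3,3])@T[:3,:3]
    else: q=(P-p['position'])@R.from_rotvec(p['attitude']).as_matrix()
    u=np.c_[q[:,0]/-q[:,2],-q[:,1]/-q[:,2]]
    u=u*(1+p['k1']*(u**2).sum(1))[:,None]
    return u*[K[0,0],K[1,1]]+[K[0,2],K[1,2]]
def W(st,pts):  # st=x,y,yaw ; stand->world
    a=st[2];M=np.array([[np.cos(a),-np.sin(a),0],[np.sin(a),np.cos(a),0],[0,0,1]])
    return np.atleast_2d(pts)@M.T+[st[0],st[1],0]
def leaf(th,x,r,off=0): # off along leaf normal (top at th=0); plate mid at +5mm above rod
    h=0.005+off
    return np.array([x,-r*np.cos(th)+h*np.sin(th),0.075+r*np.sin(th)+h*np.cos(th)])
E
cat > fit.py <<'E'
from h import *
from scipy.optimize import least_squares
def red(c,near):
    im=snapshot(c);h=cv2.cvtColor(im,cv2.COLOR_RGB2HSV)
    m=(((h[...,0]<6)|(h[...,0]>174))&(h[...,1]>200)&(h[...,2]>120)).astype(np.uint8)
    n,l,st,ce=cv2.connectedComponentsWithStats(m)
    i=min((i for i in range(1,n) if st[i,4]>60),key=lambda i:np.hypot(*(ce[i]-near)))
    mm=(l==i).astype(np.uint8)
    cn=max(cv2.findContours(mm,0,2)[0],key=cv2.contourArea)
    return ce[i],cv2.boxPoints(cv2.minAreaRect(cn)),st[i]
ct,bt,st1=red('top',np.array([276,260])); cs,bs,st2=red('side',np.array([285,199]))
print(ct,bt.round(1).tolist(),st1,cs,bs.round(1).tolist(),st2)
obs=[]
for c in ['top','side']:
    snapshot(c)
    for n,p in [('spine',[0,0,.075]),('far_rest',[0,.085,.066]),('stand',[0,0,0])]:
        d=pinpoint(n,c)
        if d: obs.append((c,n,p,d[0]['xy'],1))
    d=pinpoint('dark_leaf_plate',c)
    if d: obs.append((c,'plate',.07,d[0]['xy'],1))
    d=pinpoint('dark_leaf_tab',c)
    if d: obs.append((c,'tab',.156,d[0]['xy'],1))
# base corners clicked in top image
for p,xy in [([.118,.1,.014],(406.5,297)),([-.118,.1,.014],(401.5,180)),([.118,-.1,.014],(305,298))]: obs.append(('top','corner',p,xy,1))
obs.append(('top','redc',None,ct,1)); obs.append(('side','redc',None,cs,.5))
def res(v):
    o=[]
    for c,n,p,xy,w in obs:
        if n=='plate': P=leaf(v[3],0,p)
        elif n=='tab': P=leaf(v[3],.048,p)
        elif n=='redc': P=leaf(v[3],.048,.154,.003)
        else: P=p
        o.append(w*(proj(c,W(v,P))[0]-xy))
    return np.array(o)
f=least_squares(lambda v:res(v).ravel(),[.45,0,np.pi,.1],loss='soft_l1',x_scale=[.1,.1,.1,.1])
print(f.x.round(4))
for o,r in zip(obs,res(f.x)): print(o[0],o[1],np.round(o[3],1),r.round(1))
np.save('st.npy',f.x)
for c in ['top','side']:
    im=snapshot(c).copy()
    v=f.x
    for poly in [[leaf(v[3],x,r,.003) for x,r in [(-.088,.012),(.088,.012),(.088,.13),(-.088,.13)]],
      [leaf(v[3],x,r,.003) for x,r in [(.014,.13),(.082,.13),(.082,.178),(.014,.178)]],
      [[-.118,-.1,.014],[.118,-.1,.014],[.118,.1,.014],[-.118,.1,.014]],[[-.085,.076,.066],[.085,.076,.066],[.085,.094,.066],[-.085,.094,.066]]]:
        cv2.polylines(im,[np.round(proj(c,W(v,np.array(poly)))*8).astype(np.int32)],True,(0,255,0),1,cv2.LINE_AA,3)
    im=im[140:340,220:440]
    save(cv2.resize(im,None,fx=3,fy=3,interpolation=cv2.INTER_CUBIC)[:600,:660],c+'_fit')
E
python3 fit.py
```

```text
[276.43673111 260.543058  ] [[261.0, 242.0], [293.0, 242.0], [293.0, 279.0], [261.0, 279.0]] [ 261  242   33   38 1138] [284.18706697 198.68591224] [[267.3999938964844, 193.89999389648438], [299.1000061035156, 187.60000610351562], [302.20001220703125, 203.0], [270.5, 209.3000030517578]] [268 190  35  19 433]
[ 0.5504 -0.0312  3.1573  0.2081]
top spine [354.9 235.9] [ 1.1 -1.3]
top far_rest [397.6 234. ] [3.4 0.1]
top stand [353.3 237.7] [-0.5  1. ]
top plate [318.4 234.2] [1.4 0.1]
top tab [273.5 260.9] [-0.7  0.5]
side spine [332.9 243.1] [-0.  1.]
side far_rest [351.8 279.4] [-0.7 -5.3]
side stand [331.3 270.1] [0.4 0.6]
side plate [318.6 224. ] [ 1.3 -5.8]
side tab [283.  194.6] [1.8 0.7]
top corner [406.5 297. ] [0.3 0.2]
top corner [401.5 180. ] [-0.3 -1.5]
top corner [305 298] [-1.   1.6]
top redc [276.4 260.5] [-2.3  0.7]
side redc [284.2 198.7] [ 0.5 -1.8]
```

View pics/top_fit.png

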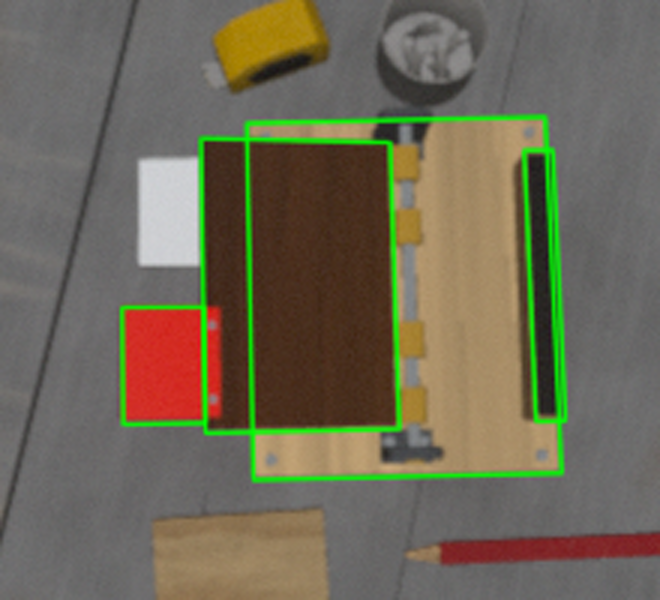

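View pics/side_fit.png

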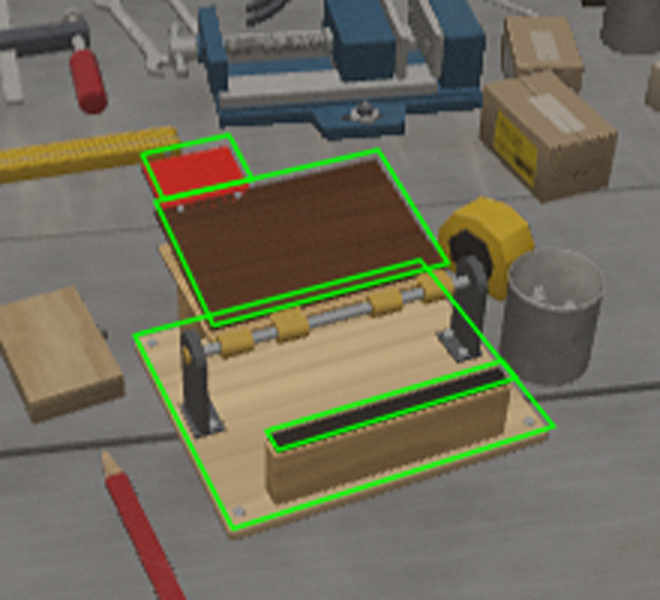

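>>> arm_command:
  deltas: [0,-300,-240,-120,0,0,2.78,0,-300,-240,-120,0,0,2.78,0,-300,-240,-120,0,0,2.78,0,-300,-240,-120,0,0,2.78,0,-300,-240,-120,0,0,2.78,0,-300,-240,-120,0,0,2.78,0,-300,-240,-120,0,0,2.78,0,-300,-240,-120,0,0,2.78,0,-300,-240,-120,0,0,2.78,0,-300,-240,-120,0,0,2.78]

```text
time_s: 2.7
tool_pos: [0.3825, 0.1587, 0.3316]
eef_rot: [2.529, 1.863, 0.002]
ft_force: [-0.4, 0.7, -0.1]
finger_gap: 0.0001
```

```bash
cat > go.py <<'E'
# usage: go.py x y z  tilt yaw(deg, tool x heading)  -> delta from current pose.  tilt from vertical forward (toward tool x heading)
import sys
from h import *
def target(tilt,head,roll=0):
    t=np.radians(tilt);h=np.radians(head)
    f=np.array([np.cos(h),np.sin(h),0]);up=np.array([0,0,1.])
    z=np.sin(t)*f-np.cos(t)*up
    x=np.cos(t)*f+np.sin(t)*up
    return np.c_[x,np.cross(z,x),z]
if __name__=='__main__':
    s=sense();R0=R.from_rotvec(s['eef_rot']).as_matrix();p=np.array(s['tool_pos'])
    print('t',s['time_s'],'p',p.round(4),'j',np.round(s['joint_positions'],3),'F',np.round(s['ft_force'],2),'gap',s['finger_gap'])
    print('x',R0[:,0].round(3),'y',R0[:,1].round(3),'z',R0[:,2].round(3))
    a=[float(v) for v in sys.argv[1:]]
    for i in range(0,len(a),5):
        T=target(a[i+3],a[i+4])
        print('d',((np.array(a[i:i+3])-p)@R0*1000).round(0),'r',R.from_matrix(R0.T@T).as_rotvec().round(3))
E
python3 go.py .38 .16 .33 0 0 .38 .16 .33 60 0
```

```text
t 2.7 p [0.3825 0.1587 0.3316] j [0.208 0.058 1.556 0.    1.526 0.509] F [-0.44  0.7  -0.07] gap 0.0001250506543053856
x [0.297 0.955 0.001] y [ 0.955 -0.297  0.001] z [ 0.001  0.    -1.   ]
d [ 0. -3.  2.] r [ 0.000e+00 -1.000e-03  1.269e+00]
d [ 0. -3.  2.] r [-0.661  0.897  1.145]
```

```bash
python3 go.py .50 .27 .20 -25 90  .50 .27 .20 -50 90; python3 -c "
from h import *
v=np.load('st.npy')
for r in (.13,.156,.178): print(W(v,leaf(.19,.048,r,-.003)).round(4))"
```

```text
t 2.7 p [0.3825 0.1587 0.3316] j [0.208 0.058 1.556 0.    1.526 0.509] F [-0.44  0.7  -0.07] gap 0.0001250506543053856
x [0.297 0.955 0.001] y [ 0.955 -0.297  0.001] z [ 0.001  0.    -1.   ]
d [141.  79. 132.] r [-0.065 -0.433 -0.297]
d [141.  79. 132.] r [-0.13  -0.866 -0.282]
[[0.5004 0.0953 0.1015]]
[[0.5    0.1208 0.1064]]
[[0.4996 0.1424 0.1106]]
```

>>> arm_command:
  deltas: [0,141,79,100,-0.065,-0.433,-0.297,0,141,79,100,-0.065,-0.433,-0.297,0,141,79,100,-0.065,-0.433,-0.297,0,141,79,132,-0.13,-0.866,-0.282,0,141,79,132,-0.13,-0.866,-0.282,0,141,79,132,-0.13,-0.866,-0.282,0,141,79,132,-0.13,-0.866,-0.282,0,141,79,132,-0.13,-0.866,-0.282]

```text
time_s: 3.5
tool_pos: [0.4991, 0.2711, 0.1967]
eef_rot: [1.698, 1.704, -0.799]
ft_force: [-0.0, 0.3, -0.7]
finger_gap: -0.0
```

```bash
python3 go.py .50 .25 .10 -55 90; python3 - <<'E'
from h import *
im=np.hstack([cv2.resize(snapshot(c)[100:400,150:450],(400,400)) for c in('top','side')])
save(im,'a1')
E
```

```text
t 3.5 p [0.4991 0.2711 0.1967] j [ 0.707  0.828  1.038 -0.655  1.867  0.703] F [-0.03  0.3  -0.73] gap -1.2138280178305791e-05
x [-0.005  0.64  -0.768] y [ 1.     0.002 -0.004] z [-0.001 -0.768 -0.64 ]
d [61.  1. 78.] r [-0.001 -0.084  0.005]
```

View pics/a1.png

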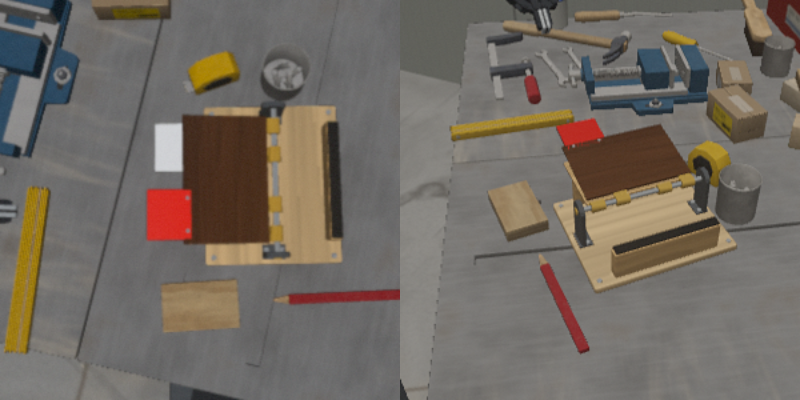

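```bash
cat > kin.py <<'E'
from h import *
from scipy.optimize import least_squares
D=[([1.063,.342,1.524,0,1.275,-.146],[.186,.491,.211],None),([.208,.058,1.556,0,1.526,.509],[.3825,.1587,.3316],[2.529,1.863,.002]),([.707,.828,1.038,-.655,1.867,.703],[.4991,.2711,.1967],[1.698,1.704,-.799])]
def fk(j,P):
    L1,L2,d,h,off,a=P
    r=R.from_euler
    A=r('z',j[0]);p=np.array([0,0,h])+A.apply([0,off,0])
    A=A*r('y',j[1]);p=p+A.apply([0,0,L1])
    A=A*r('y',j[2]);p=p+A.apply([a,0,L2])
    A=A*r('z',j[3])*r('y',j[4]);p=p+A.apply([0,0,d])
    A=A*r('z',j[5])
    return p,A
f=least_squares(lambda P:np.concatenate([fk(j,P)[0]-p for j,p,_ in D]),[.465,.38,.25,.13,.076,0])
P=f.x
LO=np.array([-2.53,-.77,.04,-1,.28,-3.11])+.03;HI=np.array([2.53,2.02,2.7,4.14,2.66,3.11])-.03
p,A=fk(D[2][0],P)
C=A.inv()*R.from_rotvec(D[2][2])   # const flange offset
def ik(p,T,j0):
    T=R.from_matrix(T)
    def e(j):
        q,A=fk(j,P);return np.r_[(q-p)*10,((A*C).inv()*T).as_rotvec()]
    s=least_squares(e,np.clip(j0,LO+.01,HI-.01),bounds=(LO,HI));return s.x,np.abs(s.fun).max()
E
python3 - <<'E'
from kin import *
from go import target
print(P.round(4),np.abs(f.fun).max(),C.as_rotvec())
print((fk(D[1][0],P)[1]*C).as_rotvec())
v=np.load('st.npy')
j=np.array(D[2][0])
for th,t in [(.1,-50),(.2,-50),(.6,-50),(1,-45),(1.3,-40),(1.57,-30),(1.9,-20),(2.3,-10),(2.7,0),(3.14,0),(3.14,-20),(3.14,-45)]:
    tip=W(v,leaf(th,.048,.155,-.003-.0))[0]
    T=target(t,90);n=np.array([0,-np.sin(th),np.cos(th)])
    p=tip-n*.015-T[:,2]*.008
    j,e=ik(p,T,j);print(th,t,p.round(3),j.round(3),round(e,4))
E
```

```text
[0.5056 0.3795 0.3336 0.2224 0.0763 0.0457] 0.00013497719066865588 [-1.68990380e-05 -5.87282136e-04  1.57109474e+00]
[2.52872130e+00 1.86218389e+00 2.17565659e-03]
0.1 -50 [0.5   0.13  0.083] [ 0.535  0.801  1.46  -0.724  1.462  0.84 ] 0.0
0.2 -50 [0.5   0.129 0.098] [ 0.534  0.779  1.456 -0.723  1.482  0.821] 0.0
0.6 -50 [0.5   0.109 0.157] [ 0.506  0.684  1.456 -0.734  1.538  0.742] 0.0
1 -45 [0.501 0.068 0.204] [ 0.415  0.55   1.494 -0.705  1.503  0.615] 0.0
1.3 -40 [0.502 0.027 0.227] [ 0.311  0.455  1.528 -0.664  1.444  0.496] 0.0
1.57 -30 [ 0.502 -0.015  0.237] [ 0.148  0.358  1.554 -0.531  1.348  0.299] 0.0
1.9 -20 [ 0.503 -0.067  0.233] [-0.058  0.305  1.572 -0.366  1.264  0.053] 0.0
2.3 -10 [ 0.504 -0.124  0.207] [-0.281  0.32   1.583 -0.18   1.196 -0.219] 0.0
2.7 0 [ 0.505 -0.167  0.161] [-0.463  0.399  1.583  0.     1.16  -0.463] 0.0
3.14 0 [ 0.505 -0.187  0.096] [-0.497  0.485  1.645  0.     1.012 -0.497] 0.0
3.14 -20 [ 0.505 -0.184  0.096] [-0.288  0.468  1.747 -0.442  0.874 -0.011] 0.0
3.14 -45 [ 0.505 -0.181  0.094] [-0.05   0.591  1.8   -0.97   1.002  0.611] 0.0161
```

```bash
python3 go.py .50 .205 .085 -50 90  .50 .126 .071 -50 90
```

```text
t 3.6 p [0.5001 0.2701 0.1996] j [ 0.704  0.822  1.038 -0.655  1.866  0.703] F [0.23 0.54 0.1 ] gap 5.103217252118147e-05
x [ 0.     0.644 -0.765] y [ 1. -0. -0.] z [-0.    -0.765 -0.644]
d [ 46.  -0. 124.] r [-0.    -0.002 -0.   ]
d [  6.   0. 193.] r [-0.    -0.002 -0.   ]
```

>>> arm_command:
  deltas: [0,15,0,40,0,0,0,0,30,0,80,0,0,0,0,46,0,124,0,0,0,0,46,0,124,0,0,0,0,35,0,143,0,0,0,0,25,0,160,0,0,0,0,15,0,177,0,0,0,0,6,0,193,0,0,0,0,6,0,193,0,0,0]

```text
time_s: 4.5
tool_pos: [0.5008, 0.1249, 0.0731]
eef_rot: [1.709, 1.7, -0.79]
ft_force: [0.8, 0.7, -0.2]
finger_gap: 0.0002
```

```bash
cat > arc.py <<'E'
# arc.py th0 th1 tilt0 tilt1 n [gap] [r]: rows in current tool frame
import sys
from kin import *
from go import target
a=[float(x) for x in sys.argv[1:]]
th0,th1,t0,t1,n=a[:5];g=a[5] if len(a)>5 else .013;r=a[6] if len(a)>6 else .155
v=np.load('st.npy');s=sense();R0=R.from_rotvec(s['eef_rot']).as_matrix();p0=np.array(s['tool_pos'])
print('t',s['time_s'],p0.round(4),'F',np.round(s['ft_force'],1),np.round(s['joint_positions'],2))
out=[]
for k in range(1,int(n)+1):
    u=k/n;th=th0+u*(th1-th0);T=target(t0+u*(t1-t0),90)
    tip=W(v,leaf(th,.048,r,-.003-g))[0];p=tip-T[:,2]*.008
    d=(p-p0)@R0*1000;rv=R.from_matrix(R0.T@T).as_rotvec()
    out.append([0]+d.round(0).astype(int).tolist()+rv.round(2).tolist())
    j,e=ik(p,T,s['joint_positions'])
print(e,j.round(2));print(', '.join(str(x) for o in out for x in o))
E
python3 arc.py .05 .5 -50 -50 10; python3 - <<'E'
from h import *
im=np.hstack([cv2.resize(snapshot('top')[150:350,200:400],(400,400)) ,cv2.resize(snapshot('side')[120:320,200:400],(400,400))])
save(im,'a2')
E
```

```text
t 4.5 [0.5008 0.1249 0.0731] F [ 0.8  0.7 -0.2] [ 0.53  0.81  1.47 -0.73  1.44  0.85]
1.2612533240030643e-10 [ 0.52  0.7   1.45 -0.73  1.53  0.76]
0, -5, -1, -10, -0.0, -0.0, -0.0, 0, -11, -1, -15, -0.0, -0.0, -0.0, 0, -17, -1, -19, -0.0, -0.0, -0.0, 0, -23, -1, -22, -0.0, -0.0, -0.0, 0, -29, -1, -26, -0.0, -0.0, -0.0, 0, -35, -1, -29, -0.0, -0.0, -0.0, 0, -41, -1, -32, -0.0, -0.0, -0.0, 0, -48, -1, -35, -0.0, -0.0, -0.0, 0, -54, 0, -37, -0.0, -0.0, -0.0, 0, -61, 0, -39, -0.0, -0.0, -0.0
```

View pics/a2.png

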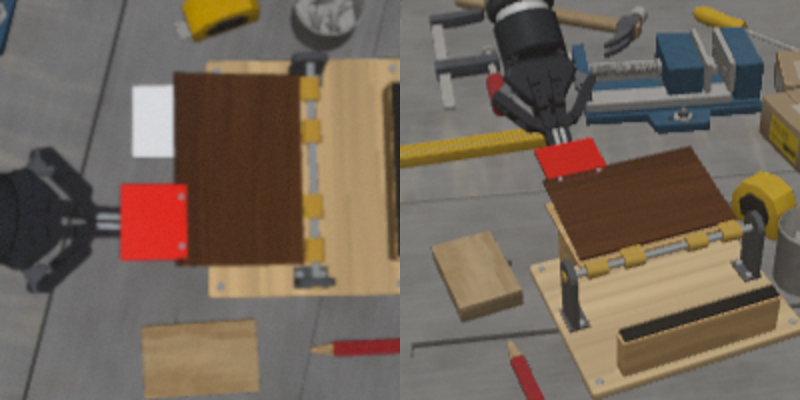

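>>> arm_command:
  deltas: [0,-5,-1,-10,0,0,0,0,-11,-1,-15,0,0,0,0,-17,-1,-19,0,0,0,0,-23,-1,-22,0,0,0,0,-29,-1,-26,0,0,0,0,-35,-1,-29,0,0,0,0,-41,-1,-32,0,0,0,0,-48,-1,-35,0,0,0,0,-54,0,-37,0,0,0,0,-61,0,-39,0,0,0]

```text
time_s: 5.6
tool_pos: [0.5009, 0.1168, 0.1449]
eef_rot: [1.707, 1.701, -0.788]
ft_force: [-0.1, -0.0, -0.3]
finger_gap: 0.0004
```

```bash
python3 arc.py .5 1 -50 -45 10; python3 - <<'E'
from h import *
im=np.hstack([cv2.resize(snapshot('top')[150:350,200:400],(400,400)) ,cv2.resize(snapshot('side')[120:320,200:400],(400,400))])
save(im,'a3')
E
```

```text
t 5.6 [0.5009 0.1168 0.1449] F [-0.1 -0.  -0.3] [ 0.52  0.7   1.45 -0.73  1.53  0.76]
5.3984594572398237e-14 [ 0.41  0.55  1.5  -0.71  1.5   0.61]
0, -8, -1, -1, 0.0, 0.0, -0.0, 0, -16, -1, -2, 0.0, 0.01, -0.0, 0, -24, 0, -3, 0.0, 0.02, -0.0, 0, -32, 0, -4, 0.0, 0.03, -0.0, 0, -39, 0, -5, 0.0, 0.04, -0.0, 0, -47, 0, -5, 0.0, 0.05, -0.0, 0, -55, 0, -4, 0.0, 0.06, -0.0, 0, -63, 0, -3, 0.0, 0.07, -0.0, 0, -71, 0, -2, 0.0, 0.07, -0.0, 0, -78, 0, -1, 0.0, 0.08, -0.0
```

View pics/a3.png

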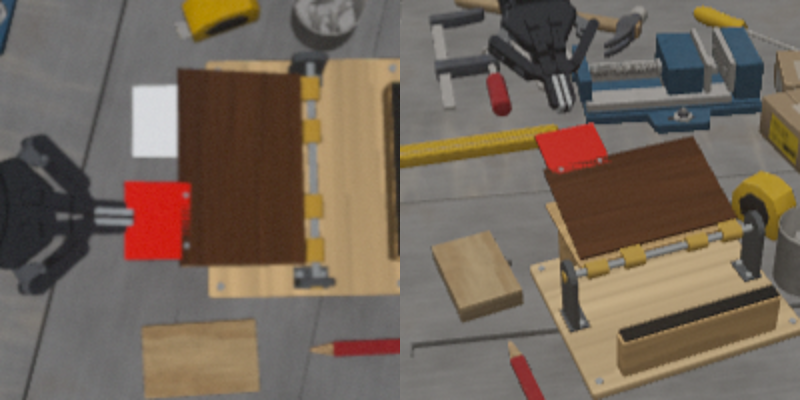

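```bash
python3 - <<'E'
from h import *
s=sense();p=np.array(s['tool_pos']);Z=R.from_rotvec(s['eef_rot']).as_matrix()[:,2]
v=np.load('st.npy')
ims=[]
for c,(r0,c0) in (('top',(180,220)),('side',(100,220))):
    im=snapshot(c).copy()
    k=5
    cr=cv2.resize(im[r0:r0+110,c0:c0+80],None,fx=k,fy=k,interpolation=cv2.INTER_CUBIC)
    for P,col in ((p,(0,255,0)),(p+.008*Z,(255,255,0)),(p-.03*Z,(0,255,255))):
        q=((proj(c,P)[0]-[c0,r0]+.5)*k).astype(int);cv2.circle(cr,tuple(q),3,col,-1)
    for th,col in ((.2,(255,0,255)),(.3,(0,255,0))):
        pts=np.array([leaf(th,x,r,.003) for x,r in [(.014,.13),(.082,.13),(.082,.178),(.014,.178)]])
        cv2.polylines(cr,[((proj(c,W(v,pts))-[c0,r0]+.5)*k).astype(np.int32)],True,col,1)
    ims.append(cr)
save(np.hstack(ims),'a4')
save(snapshot('wrist'),'w4')
print(sense()['time_s'])
E
```

```text
5.85
```

View pics/a4.png

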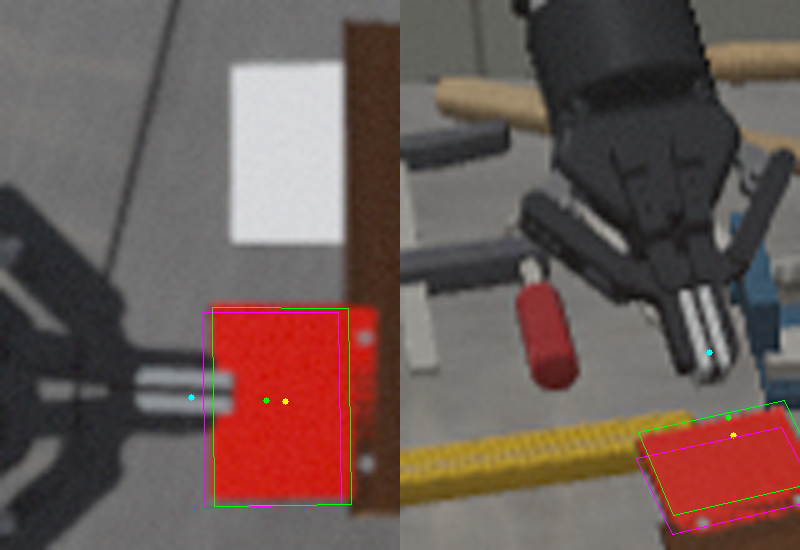

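View pics/w4.png

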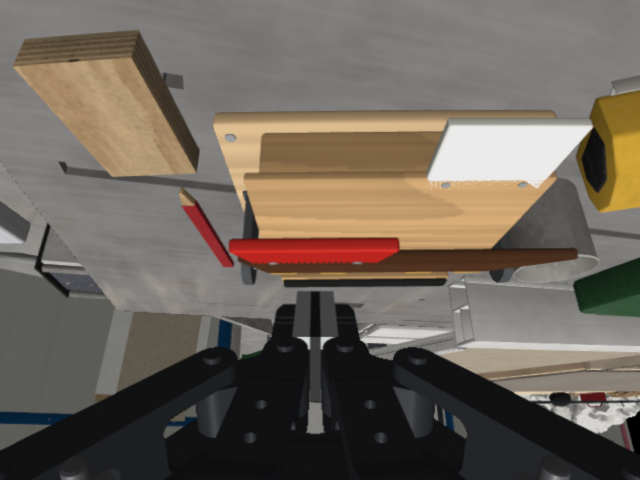

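```bash
python3 - <<'E'
from h import *
s=sense();p=np.array(s['tool_pos']);Rm=R.from_rotvec(s['eef_rot']).as_matrix();Z=Rm[:,2]
for k in (.008,0,-.011,-.019,-.03):
    print(k,proj('wrist',p+k*Z,(p,s['eef_rot']))[0].round(1), proj('wrist',p+k*Z-.011*Rm[:,0],(p,s['eef_rot']))[0].round(1),proj('wrist',p+k*Z+.011*Rm[:,0],(p,s['eef_rot']))[0].round(1))
v=np.load('st.npy')
for n,P in [('spine',[0,0,.075]),('rest',[0,.085,.066]),('basecorner',[.118,-.1,.014]),('palecorner',[.088,-.124,.07])]: print(n,proj('wrist',W(v,P),(p,s['eef_rot']))[0].round(1))
for r in (.178,):
  for x in (.014,.082):
    for th in (.2,.25,.3):print(x,th,proj('wrist',W(v,leaf(th,x,r,0)),(p,s['eef_rot']))[0].round(1))
E
```

```text
0.008 [315.7 286.6] [315.7 309. ] [315.7 263.4]
0 [315.7 293.8] [315.7 317. ] [315.8 269.7]
-0.011 [315.8 304.7] [315.8 329.2] [315.8 279.3]
-0.019 [315.9 313.6] [315.8 339. ] [315.9 287.1]
-0.03 [315.9 327.2] [315.9 354.1] [316.  299.1]
spine [375.2 264.8]
rest [364.9 286. ]
basecorner [211.3 129. ]
palecorner [243.5 179.5]
0.014 0.2 [397.1 206.1]
0.014 0.25 [398.1 227.7]
0.014 0.3 [398.8 249.9]
0.082 0.2 [229.2 208. ]
0.082 0.25 [228.6 229.5]
0.082 0.3 [228.2 251.5]
```

```bash
sed -i 's/T\[:,2\]\*.008/T[:,2]*(-.020)/' arc.py; python3 go.py .50 .175 .19 -50 90 .50 .195 .10 -50 90  .50 .109 .072 -50 90
```

```text
t 5.85 p [0.5007 0.1171 0.1443] j [ 0.516  0.705  1.451 -0.727  1.527  0.763] F [-0.14 -0.1   0.46] gap 0.00012812060037357265
x [ 0.004  0.646 -0.763] y [ 1.    -0.002  0.003] z [ 0.001 -0.763 -0.646]
d [  2.  -1. -74.] r [ 0.001 -0.004 -0.004]
d [ 84.  -1. -31.] r [ 0.001 -0.004 -0.004]
d [50. -1. 53.] r [ 0.001 -0.004 -0.004]
```

>>> arm_command:
  deltas: [0,0,-1,-30,0,0,0,0,2,-1,-74,0,0,0,0,2,-1,-74,0,0,0,0,43,-1,-52,0,0,0,0,84,-1,-31,0,0,0,0,84,-1,-31,0,0,0,0,70,-1,0,0,0,0,0,60,-1,27,0,0,0,0,50,-1,53,0,0,0,0,50,-1,53,0,0,0]

```text
time_s: 6.85
tool_pos: [0.4993, 0.1054, 0.073]
eef_rot: [1.709, 1.699, -0.793]
ft_force: [-0.8, 0.5, 0.1]
finger_gap: -0.0003
```

```bash
python3 arc.py .15 .6 -50 -50 10 .013 .157; python3 - <<'E'
from h import *
im=np.hstack([cv2.resize(snapshot('wrist'),(520,390)) ,cv2.resize(snapshot('side')[120:320,220:360],(273,390))])
save(im,'a5')
E
```

```text
t 6.85 [0.4993 0.1054 0.073 ] F [-0.8  0.5  0.1] [ 0.5   0.8   1.51 -0.75  1.41  0.86]
1.6443901795781812e-11 [ 0.48  0.69  1.51 -0.75  1.48  0.76]
0, -5, 1, -8, -0.0, -0.0, -0.0, 0, -11, 1, -12, -0.0, -0.0, -0.0, 0, -17, 1, -15, -0.0, -0.0, -0.0, 0, -23, 1, -19, -0.0, -0.0, -0.0, 0, -30, 1, -21, -0.0, -0.0, -0.0, 0, -36, 1, -24, -0.0, -0.0, -0.0, 0, -43, 1, -26, -0.0, -0.0, -0.0, 0, -50, 1, -28, -0.0, -0.0, -0.0, 0, -57, 1, -30, -0.0, -0.0, -0.0, 0, -63, 1, -31, -0.0, -0.0, -0.0
```

View pics/a5.png

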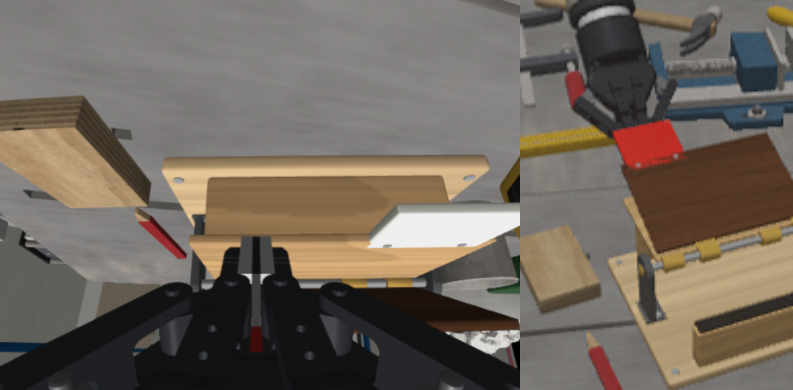

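>>> arm_command:
  deltas: [0,-5,0,-6,0,0,0,0,-11,0,-10,0,0,0,0,-17,0,-14,0,0,0,0,-23,0,-17,0,0,0,0,-30,0,-20,0,0,0,0,-36,0,-23,0,0,0,0,-43,0,-25,0,0,0,0,-50,0,-27,0,0,0,0,-57,0,-29,0,0,0,0,-63,0,-30,0,0,0]

```text
time_s: 7.95
tool_pos: [0.5001, 0.0902, 0.1416]
eef_rot: [1.709, 1.699, -0.787]
ft_force: [0.5, 0.6, -1.2]
finger_gap: -0.0001
```

```bash
python3 arc.py .6 1.1 -50 -45 10 .013 .157; python3 - <<'E'
from h import *
im=np.hstack([cv2.resize(snapshot('wrist'),(520,390)) ,cv2.resize(snapshot('side')[120:320,220:360],(273,390))])
save(im,'a6')
E
```

```text
t 7.95 [0.5001 0.0902 0.1416] F [ 0.5  0.6 -1.2] [ 0.48  0.68  1.5  -0.75  1.48  0.76]
1.164346397075633e-13 [ 0.36  0.53  1.55 -0.73  1.44  0.61]
0, -9, 0, 0, 0.0, 0.0, -0.01, 0, -17, 0, -1, 0.0, 0.01, -0.01, 0, -24, 1, -1, 0.0, 0.02, -0.01, 0, -32, 1, -1, 0.0, 0.03, -0.01, 0, -40, 1, -1, 0.0, 0.04, -0.01, 0, -47, 1, 0, 0.0, 0.05, -0.01, 0, -55, 1, 1, 0.0, 0.06, -0.01, 0, -62, 1, 3, 0.0, 0.07, -0.01, 0, -70, 1, 5, 0.0, 0.07, -0.01, 0, -77, 2, 7, 0.0, 0.08, -0.01
```

View pics/a6.png

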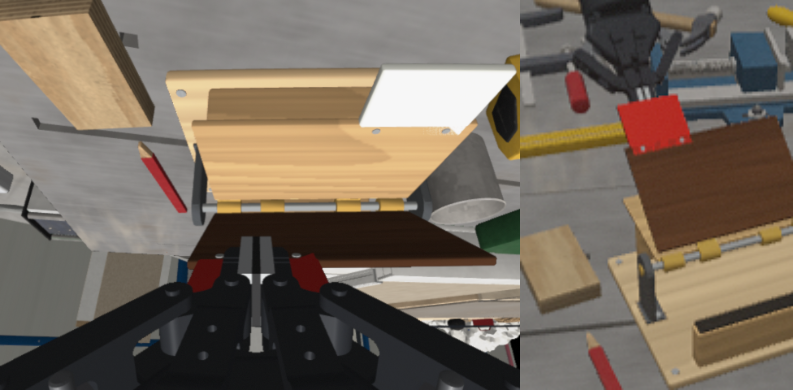

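Working: the leaf is raised (about 0.6 rad), fingers flat beneath the tab, pale leaf lying still. Continue.

>>> arm_command:
  deltas: [0,-9,0,0,0,0,0,0,-17,0,-1,0,0.01,0,0,-24,1,-1,0,0.02,0,0,-32,1,-1,0,0.03,0,0,-40,1,-1,0,0.04,0,0,-47,1,0,0,0.05,0,0,-55,1,1,0,0.06,0,0,-62,1,3,0,0.07,0,0,-70,1,5,0,0.07,0,0,-77,2,7,0,0.08,0]

```text
time_s: 9.05
tool_pos: [0.5014, 0.0345, 0.1964]
eef_rot: [1.763, 1.752, -0.727]
ft_force: [-1.2, 1.2, -1.3]
finger_gap: -0.0004
```

```bash
python3 arc.py 1.1 1.6 -45 -30 10 .013 .157; python3 - <<'E'
from h import *
im=np.hstack([cv2.resize(snapshot('wrist'),(520,390)) ,cv2.resize(snapshot('side')[120:320,220:360],(273,390))])
save(im,'a7')
E
```

```text
t 9.05 [0.5014 0.0345 0.1964] F [-1.2  1.2 -1.3] [ 0.36  0.53  1.55 -0.73  1.44  0.61]
6.745595748647304e-10 [ 0.11  0.37  1.6  -0.55  1.28  0.3 ]
0, -6, 0, 2, 0.0, 0.03, -0.01, 0, -13, 0, 5, 0.0, 0.05, -0.01, 0, -20, 0, 8, 0.0, 0.08, -0.01, 0, -27, 0, 11, 0.0, 0.11, -0.01, 0, -33, 0, 14, 0.0, 0.13, -0.01, 0, -40, 1, 18, 0.0, 0.16, -0.01, 0, -46, 1, 22, 0.0, 0.19, -0.01, 0, -51, 1, 27, 0.0, 0.21, -0.01, 0, -57, 1, 31, 0.0, 0.24, -0.01, 0, -63, 1, 37, 0.0, 0.26, -0.01
```

View pics/a7.png

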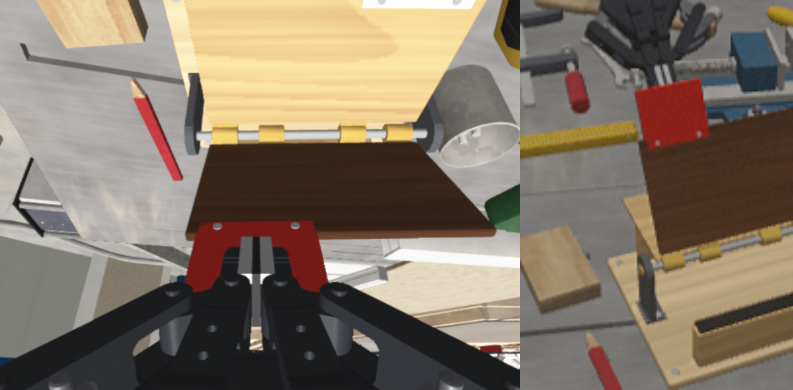

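>>> arm_command:
  deltas: [0,-6,0,2,0,0.03,0,0,-13,0,5,0,0.05,0,0,-20,0,8,0,0.08,0,0,-27,0,11,0,0.11,0,0,-33,0,14,0,0.13,0,0,-40,1,18,0,0.16,0,0,-46,1,22,0,0.19,0,0,-51,1,27,0,0.21,0,0,-57,1,31,0,0.24,0,0,-63,1,37,0,0.26,0]

```text
time_s: 10.15
tool_pos: [0.5024, -0.0372, 0.2159]
eef_rot: [1.929, 1.916, -0.512]
ft_force: [1.0, 0.6, -1.4]
finger_gap: -0.0002
```

```bash
python3 arc.py 1.6 2.1 -30 -30 10 .013 .157; python3 - <<'E'
from h import *
im=np.hstack([cv2.resize(snapshot('wrist'),(520,390)) ,cv2.resize(snapshot('side')[100:300,220:360],(273,390))])
save(im,'a8')
E
```

```text
t 10.15 [ 0.5024 -0.0372  0.2159] F [ 1.   0.6 -1.4] [ 0.11  0.37  1.61 -0.55  1.27  0.31]
3.1954716650517404e-12 [-0.04  0.36  1.66 -0.58  1.16  0.2 ]
0, -5, 0, 4, 0.0, 0.0, -0.01, 0, -12, 0, 8, 0.0, 0.0, -0.01, 0, -18, 0, 13, 0.0, 0.0, -0.01, 0, -24, 0, 17, 0.0, 0.0, -0.01, 0, -30, 1, 23, 0.0, 0.0, -0.01, 0, -36, 1, 28, 0.0, 0.0, -0.01, 0, -41, 1, 34, 0.0, 0.0, -0.01, 0, -46, 1, 40, 0.0, 0.0, -0.01, 0, -51, 1, 46, 0.0, 0.0, -0.01, 0, -56, 1, 52, 0.0, 0.0, -0.01
```

View pics/a8.png

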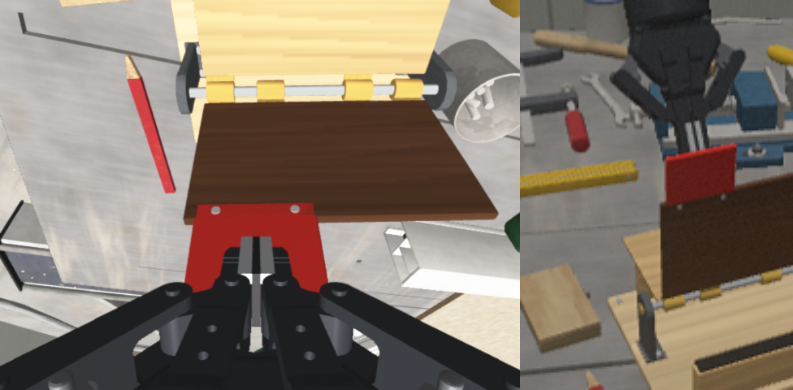

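Leaf is just short of upright (fingers behind the tab). Continue.

>>> arm_command:
  deltas: [0,-5,0,4,0,0,0,0,-12,0,8,0,0,0,0,-18,0,13,0,0,0,0,-24,0,17,0,0,0,0,-30,1,23,0,0,0,0,-36,1,28,0,0,0,0,-41,1,34,0,0,0,0,-46,1,40,0,0,0,0,-51,1,46,0,0,0,0,-56,1,52,0,0,0]

```text
time_s: 11.25
tool_pos: [0.5029, -0.1133, 0.1992]
eef_rot: [1.931, 1.913, -0.514]
ft_force: [0.3, 0.9, 0.2]
finger_gap: -0.0001
```

```bash
python3 arc.py 2.1 2.6 -30 -20 10 .013 .157; python3 - <<'E'
from h import *
im=np.hstack([cv2.resize(snapshot('wrist'),(400,300)) ,cv2.resize(snapshot('side')[100:320,220:440],(400,300))])
save(im,'a9')
E
```

```text
t 11.25 [ 0.5029 -0.1133  0.1992] F [0.3 0.9 0.2] [-0.04  0.36  1.67 -0.58  1.16  0.22]
2.1371793224034263e-14 [-0.26  0.4   1.7  -0.4   1.   -0.04]
0, -2, 1, 6, 0.0, 0.02, -0.01, 0, -6, 1, 13, 0.0, 0.04, -0.01, 0, -9, 1, 20, 0.0, 0.06, -0.01, 0, -12, 1, 27, 0.0, 0.07, -0.01, 0, -14, 1, 35, 0.0, 0.09, -0.01, 0, -16, 1, 42, 0.0, 0.11, -0.01, 0, -18, 1, 50, 0.0, 0.13, -0.01, 0, -19, 1, 57, 0.0, 0.14, -0.01, 0, -20, 1, 65, 0.0, 0.16, -0.01, 0, -20, 1, 73, 0.0, 0.18, -0.01
```

View pics/a9.png

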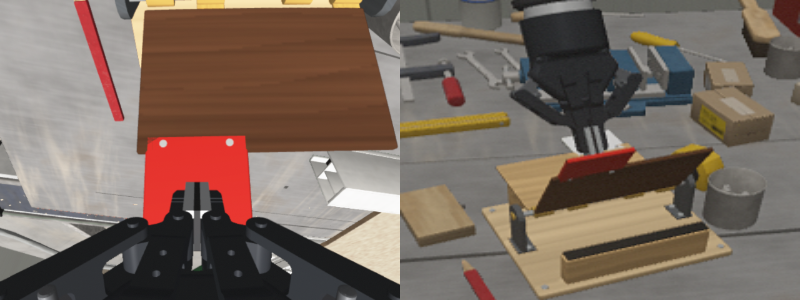

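>>> arm_command:
  deltas: [0,-2,0,6,0,0.02,0,0,-6,0,13,0,0.04,0,0,-9,0,20,0,0.06,0,0,-12,0,27,0,0.07,0,0,-14,0,35,0,0.09,0,0,-16,1,42,0,0.11,0,0,-18,1,50,0,0.13,0,0,-19,1,57,0,0.14,0,0,-20,1,65,0,0.16,0,0,-20,1,73,0,0.18,0]

```text
time_s: 12.35
tool_pos: [0.5036, -0.1681, 0.1457]
eef_rot: [2.039, 2.022, -0.35]
ft_force: [-0.3, 0.3, 1.0]
finger_gap: -0.0003
```

```bash
python3 arc.py 2.6 2.95 -20 -10 10 .011 .155; python3 - <<'E'
from h import *
im=np.hstack([cv2.resize(snapshot('wrist'),(400,300)) ,cv2.resize(snapshot('side')[100:320,220:440],(400,300))])
save(im,'a10')
E
```

```text
t 12.35 [ 0.5036 -0.1681  0.1457] F [-0.3  0.3  1. ] [-0.26  0.39  1.7  -0.4   0.99 -0.04]
6.661338147750939e-15 [-0.4   0.47  1.7  -0.2   0.91 -0.28]
0, 1, 1, 7, 0.0, 0.02, -0.01, 0, 0, 1, 12, 0.0, 0.03, -0.01, 0, 0, 1, 17, 0.0, 0.05, -0.01, 0, -1, 1, 23, 0.0, 0.07, -0.01, 0, -1, 1, 28, 0.0, 0.09, -0.01, 0, -1, 1, 33, 0.0, 0.1, -0.01, 0, -1, 1, 39, 0.0, 0.12, -0.01, 0, 0, 1, 44, 0.0, 0.14, -0.01, 0, 0, 1, 50, 0.0, 0.15, -0.01, 0, 1, 1, 55, 0.01, 0.17, -0.01
```

View pics/a10.png

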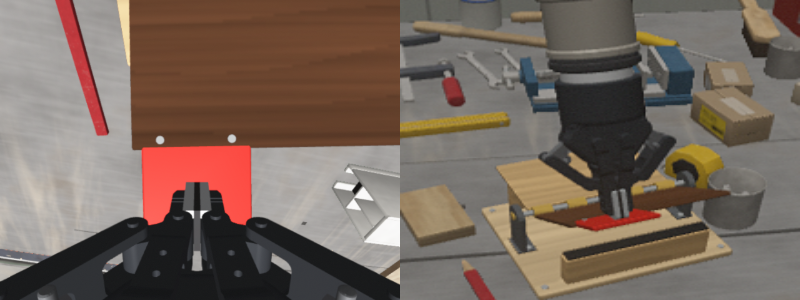

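>>> arm_command:
  deltas: [0,1,0,7,0,0.02,0,0,0,0,12,0,0.03,0,0,0,0,17,0,0.05,0,0,-1,0,23,0,0.07,0,0,-1,0,28,0,0.09,0,0,-1,0,33,0,0.1,0,0,-1,0,39,0,0.12,0,0,0,0,44,0,0.14,0,0,0,0,50,0,0.15,0,0,1,0,55,0,0.17,0]

```text
time_s: 13.45
tool_pos: [0.5031, -0.1863, 0.0926]
eef_rot: [2.137, 2.117, -0.183]
ft_force: [0.4, -0.3, 0.8]
finger_gap: -0.0
```

```bash
python3 arc.py 2.95 3.14 -10 -8 7 .008 .155; python3 - <<'E'
from h import *
im=np.hstack([cv2.resize(snapshot('wrist'),(400,300)) ,cv2.resize(snapshot('side')[100:320,220:440],(400,300))])
save(im,'a11')
E
```

```text
t 13.45 [ 0.5031 -0.1863  0.0926] F [ 0.4 -0.3  0.8] [-0.4   0.46  1.71 -0.21  0.9  -0.27]
1.4558770855543908e-12 [-0.42  0.52  1.72 -0.17  0.85 -0.31]
0, 0, 2, 6, 0.0, 0.01, -0.01, 0, 0, 2, 10, 0.0, 0.01, -0.01, 0, 0, 2, 14, 0.0, 0.02, -0.01, 0, 1, 2, 19, 0.0, 0.02, -0.01, 0, 1, 2, 23, 0.0, 0.03, -0.01, 0, 2, 2, 27, 0.0, 0.03, -0.01, 0, 2, 2, 31, 0.0, 0.04, -0.01
```

View pics/a11.png

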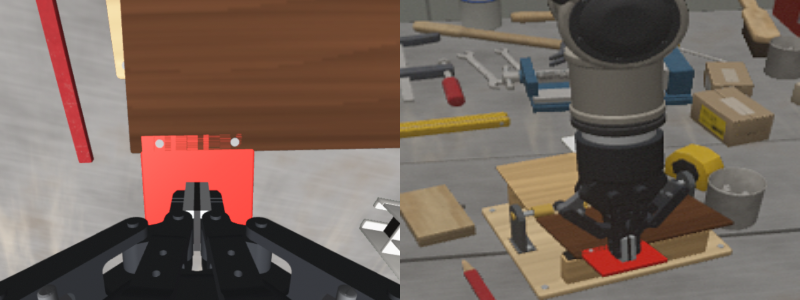

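>>> arm_command:
  deltas: [0,0,0,4,0,0,0,0,0,0,7,0,0.01,0,0,0,0,10,0,0.01,0,0,0,0,13,0,0.02,0,0,0,0,16,0,0.02,0,0,0,0,19,0,0.02,0,0,0,0,22,0,0.02,0,0,0,0,24,0,0.02,0]

```text
time_s: 14.35
tool_pos: [0.5027, -0.1908, 0.0684]
eef_rot: [2.15, 2.128, -0.163]
ft_force: [-0.1, 0.5, -0.4]
finger_gap: 0.0002
```

```bash
python3 - <<'E'
from h import *
s=sense();print(s['tool_pos'],s['ft_force'],s['moment'])
v=np.load('st.npy')
im=snapshot('side');k=4
print([(d['xy'],d['score']) for d in pinpoint('dark_leaf_tab','side')],[proj('side',W(v,leaf(t,.048,.156)))[0].round(1) for t in (2.9,3.0,3.05,3.1,3.1416)])
cr=cv2.resize(im[180:310,250:440],None,fx=k,fy=k,interpolation=cv2.INTER_CUBIC)
for t,col in((3.1416,(0,255,0)),(3.04,(0,255,255))):
  for poly in ([(.014,.13),(.082,.13),(.082,.178),(.014,.178)],[(-.088,.012),(.088,.012),(.088,.13),(-.088,.13)]):
    cv2.polylines(cr,[((proj('side',W(v,np.array([leaf(t,x,r,-.003) for x,r in poly])))-[250,180]+.5)*k).astype(np.int32)],True,col,1)
save(cr,'a12')
E
```

```text
[ 0.50272511 -0.19079413  0.06837667] [-0.09275488  0.49087056 -0.38807274] [ 0.12628277 -0.01645546 -0.00197781]
[([342.4, 301.9], 0.76)] [array([345. , 289.5]), array([345.2, 296.6]), array([345.1, 299.9]), array([345. , 303.1]), array([344.8, 305.5])]
```

View pics/a12.png

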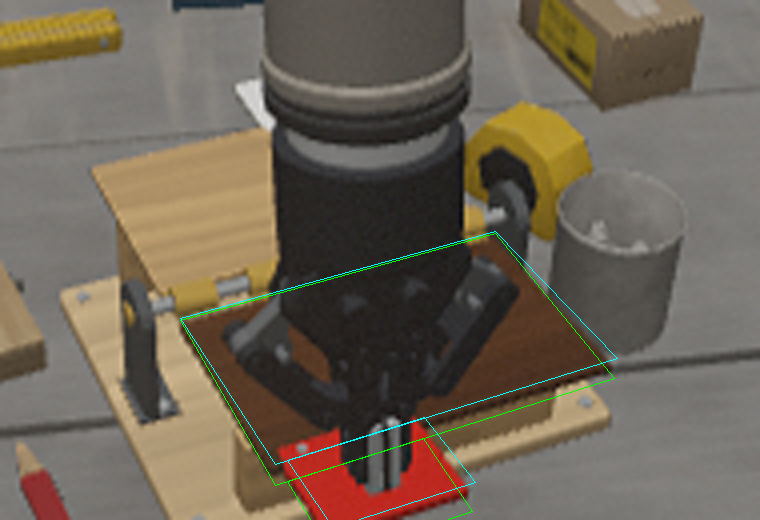

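>>> arm_command:
  deltas: [0,0,0,2,0,0,0,0,0,0,4,0,0,0,0,0,0,6,0,0,0,0,0,0,8,0,0,0]

```text
time_s: 14.85
tool_pos: [0.5026, -0.192, 0.0603]
eef_rot: [2.15, 2.128, -0.163]
ft_force: [-0.1, 0.8, 0.8]
finger_gap: 0.0002
```

>>> arm_command:
  deltas: [0,0,0,1.5,0,0,0,0,0,0,3,0,0,0,0,0,0,3,0,0,0]

```text
time_s: 15.15
tool_pos: [0.5025, -0.1925, 0.0571]
eef_rot: [2.15, 2.128, -0.164]
ft_force: [0.6, -0.2, 0.0]
finger_gap: -0.0003
```

```bash
sed -n '/^im=/,$p' /dev/null; cat > chk.py <<'E'
import sys
from h import *
s=sense();print(s['time_s'],s['tool_pos'],s['ft_force'],s['moment'])
v=np.load('st.npy')
im=snapshot('side');k=4
print([(d['xy'],d['score']) for d in pinpoint('dark_leaf_tab','side')])
cr=cv2.resize(im[190:320,250:440],None,fx=k,fy=k,interpolation=cv2.INTER_CUBIC)
for t,col in((3.1416,(0,255,0)),(3.08,(0,255,255))):
  for poly in ([(.014,.13),(.082,.13),(.082,.178),(.014,.178)],[(-.088,.012),(.088,.012),(.088,.13),(-.088,.13)]):
    cv2.polylines(cr,[((proj('side',W(v,np.array([leaf(t,x,r,-.003) for x,r in poly])))-[250,190]+.5)*k).astype(np.int32)],True,col,1)
save(cr,sys.argv[1])
E
python3 chk.py a13
```

```text
15.15 [ 0.50250545 -0.19251465  0.05709266] [ 0.64140285 -0.17793957  0.02470279] [ 0.12237155  0.00850758 -0.00757067]
[([340.1, 304.7], 0.93)]
```

View pics/a13.png

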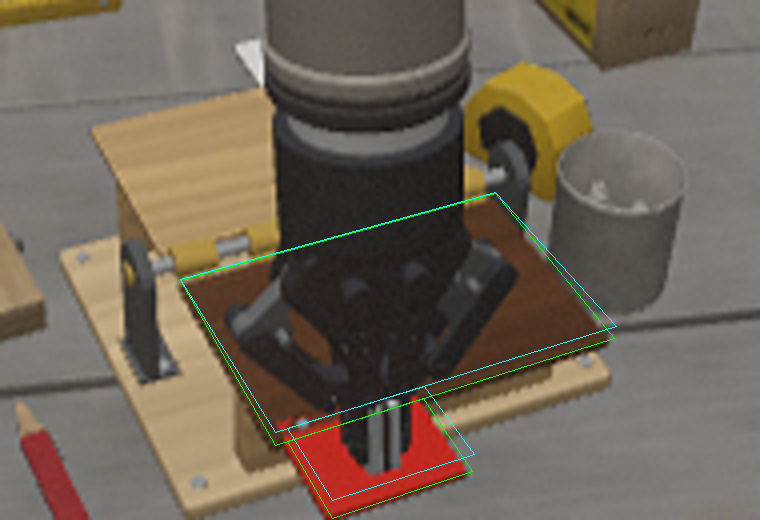

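>>> arm_command:
  deltas: [0,0,0,1,0,0,0,0,0,0,2,0,0,0,0,0,0,3,0,0,0,0,0,0,3,0,0,0]

```text
time_s: 15.65
tool_pos: [0.5027, -0.193, 0.0543]
eef_rot: [2.15, 2.128, -0.163]
ft_force: [-0.2, 0.2, 0.5]
finger_gap: -0.0002
```

>>> arm_command:
  deltas: [0,0,0,1,0,0,0,0,0,0,2,0,0,0,0,0,0,2,0,0,0]

```text
time_s: 15.95
tool_pos: [0.5028, -0.1931, 0.0537]
eef_rot: [2.149, 2.127, -0.163]
ft_force: [-3.6, 4.4, 12.9]
finger_gap: 0.0001
```

>>> arm_command:
  deltas: [0,0,0,-2,0,0,0,0,0,0,-8,0,0,0,0,0,0,-30,0,0,0,0,0,0,-70,0,0,0,0,0,0,-120,0,0,0,0,0,0,-165,0,0,0,0,0,0,-200,0,0,0,0,0,0,-200,0,0,0]

```text
time_s: 16.75
tool_pos: [0.5044, -0.1623, 0.257]
eef_rot: [2.143, 2.121, -0.156]
ft_force: [0.6, 0.4, -0.4]
finger_gap: 0.0001
```

```bash
python3 chk.py a14; python3 - <<'E'
from h import *
save(snapshot('top'),'t14')
E
```

```text
16.75 [ 0.50444983 -0.1622996   0.25699861] [ 0.62519647  0.40708698 -0.40819851] [ 0.08347189  0.01762599 -0.01977507]
[([337.9, 307.7], 0.75)]
```

View pics/a14.png

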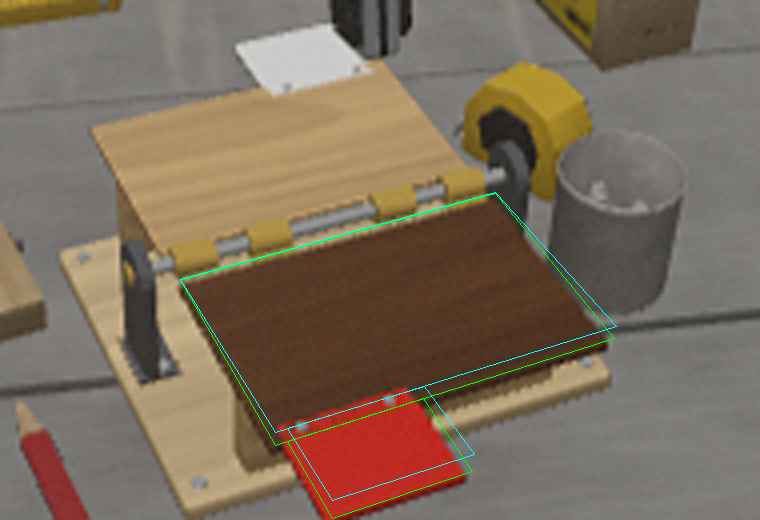

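View pics/t14.png

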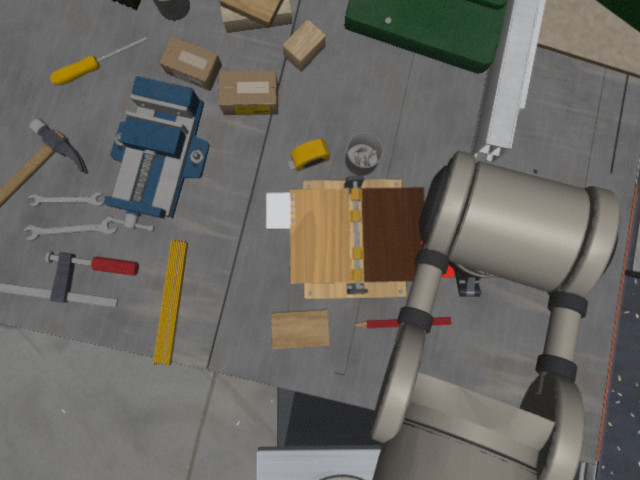

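>>> arm_command:
  deltas: [0,-30,0,-40,0,0,0,0,-70,-10,-60,0,0,0,0,-110,-20,-60,0,0,0,0,-150,-30,-60,0,0,0,0,-190,-40,-60,0,0,0,0,-220,-50,-60,0,0,0,0,-220,-50,-60,0,0,0,0,-220,-50,-60,0,0,0]

```text
time_s: 17.7
tool_pos: [0.4486, -0.3697, 0.3416]
eef_rot: [2.154, 2.129, -0.164]
ft_force: [-0.2, 0.6, -0.2]
finger_gap: 0.0001
```

```bash
python3 - <<'E'
from h import *
from scipy.optimize import minimize_scalar
v=np.load('st.npy');print(sense()['tool_pos'],sense()['time_s'])
obs=[]
for c in('top','side'):
    im=snapshot(c);save(im,c+'15')
    for n,r,x in(('dark_leaf_tab',.156,.048),('dark_leaf_plate',.07,0)):
        d=pinpoint(n,c)
        if d: print(c,n,d[0]['xy'],d[0]['score'],[proj(c,W(v,leaf(t,x,r)))[0].round(1).tolist() for t in(3.04,3.09,3.14)])
    for n in('carpenter_pencil','offcut','tape_measure','bolt_tin','folding_rule'):
        d=look_for(n,c); print(c,n,d[0]['xy'] if d else None)
a=cv2.imread('pics/side0.png').astype(int);b=cv2.imread('pics/side15.png').astype(int)
cv2.imwrite('pics/diff.png',(np.abs(a-b).max(2)).clip(0,255).astype(np.uint8))
k=4;im=cv2.imread('pics/side15.png');cr=cv2.resize(im[190:320,250:440],None,fx=k,fy=k,interpolation=cv2.INTER_CUBIC)
cv2.imwrite('pics/s15c.png',cr)
E
```

```text
[ 0.44858905 -0.36967575  0.34161822] 17.7
top dark_leaf_tab [441.0, 259.9] 0.61 [[443.1, 258.3], [442.2, 258.6], [441.1, 258.8]]
top dark_leaf_plate [390.5, 233.0] 0.7 [[394.1, 233.7], [393.8, 233.9], [393.4, 234.1]]
top carpenter_pencil [402.2, 321.6]
top offcut [302.7, 326.4]
top tape_measure [307.6, 153.2]
top bolt_tin None
top folding_rule [173.4, 302.4]
side dark_leaf_tab [343.4, 308.2] 0.77 [[345.2, 299.3], [345.0, 302.5], [344.8, 305.4]]
side dark_leaf_plate [344.6, 270.4] 0.76 [[348.0, 265.0], [347.9, 266.3], [347.8, 267.6]]
side carpenter_pencil [270.0, 333.7]
side offcut [238.5, 255.8]
side tape_measure None
side bolt_tin [406.1, 243.3]
side folding_rule [235.1, 194.3]
```

View pics/diff.png

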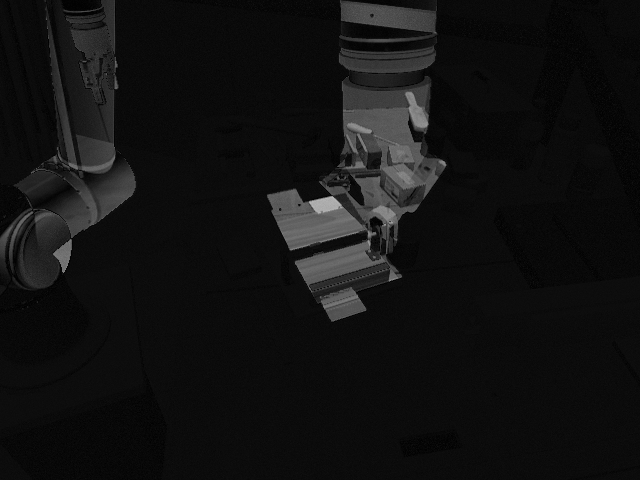

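View pics/s15c.png

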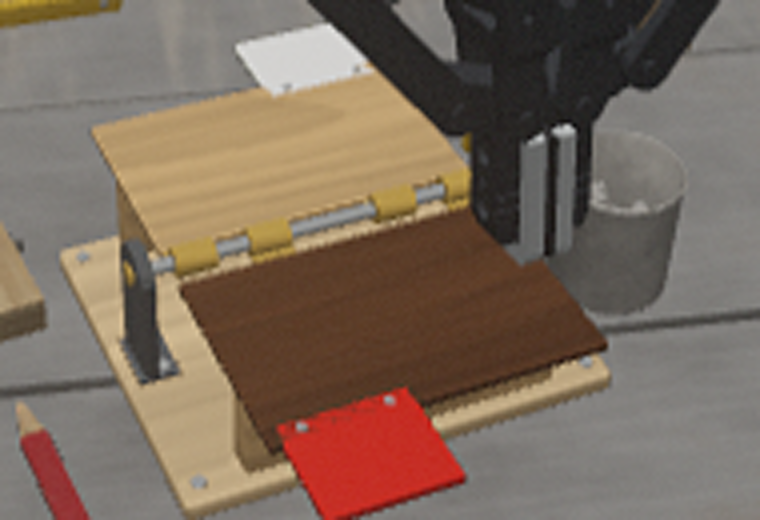

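View pics/top15.png

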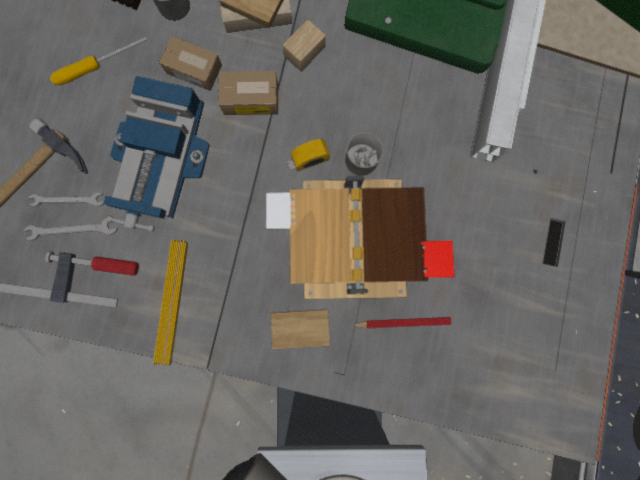

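The leaf lies flat, the pale sample shows, and nothing else has moved; the hand is clear.

```bash
python3 -c "
from plant import *
print(sign_off(), sense()['time_s'])"
```

```text
the job is handed in; nothing more can be done
the job is handed in; nothing more can be done
```

The dark leaf is turned over the spine and lies flat on the far rest, with the pale sample showing. I pushed its tab from below with the closed fingertips, slowly through the whole arc, and did not pinch it. The job was handed in at about 18 s of the 45 s allowed.

**First attempt failed:** my first lift missed the tab, and the fingers ended up above it. The fingertips sit about 28 mm farther back than the stated overhang implies. I measured this in all three cameras, corrected for it, and the second lift worked. The leaf went from about 0.2 to about 0.27 rad around that attempt (camera estimates).

**Last checks:**
- **Flat:** pressing down met a firm stop at about 13 N, with the leaf at the rest's height. The tab's position in the side and top pictures agrees with pi to within about 3 pixels. That disagreement is in the direction of "fully down".
- **Pale leaf:** it lies where it was.
- **Loose things:** the pencil, offcut and rule show no change against the first pictures, and neither do the tape and tin in the top view. In the last pictures the network did not report the tin in the top view or the tape in the side view. Both show plainly, unmoved, in the top picture. In the last side picture the hand stands in front of the tape and part of the tin.
- **Hand:** it ended about 0.18 m to the -y side of the turned tab, at 0.34 m height, touching nothing.

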